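# Log the lamp: unlock the module's lid and scan the lamp's code

## Robot

A 7-joint arm with a two-finger parallel gripper is mounted at the origin on a cart in front of the work surface, level with it; the furniture and walls round the work are solid. World frame = base frame: x ahead of the robot, y to its left, z up, the work surface at z = 0. Lengths are in m, angles in rad, forces in N, time in s.
With the tool pointing down it reaches from about 0.4 to 0.85 m from the base axis. Payload 4.5 kg.
Tool frame: the origin (TCP) lies between the finger pads; the fingertips stand 11 mm ahead of it and the grasp point (between the pads) lies 8 mm behind it (r.nose_length is the distance from the TCP to the fingertips, in m); z points along the fingers, y is the line along which they close (so a half turn about z gives the same grasp; the last joint's range is limited). The gripper opens to 88 mm and grips with 3 to 60 N. Pads are 18 mm wide; open, the fingers measure 123 mm over their backs; the gripper's body (75 mm by 187 mm) begins 45 mm behind the grasp point.
Start: joints at [1.162, 0.689, -0.195, 1.565, 0.157, 0.902, -0.215], TCP at [0.268, -0.565, 0.25] pointing down, gripper open.
Joint ranges: [-3.01, 3.01], [-0.46, 2.08], [-1.47, 1.51], [0.13, 2.56], [-1, 4.14], [0.04, 2.09], [-2.66, 2.66]. Speed limits (rad/s): [2.57, 2.57, 3.14, 3.14, 3.14, 3.14, 3.14].

## Interface

Orientations are given as a unit quaternion [x, y, z, w].
In Python, from plant import get_state, snapshot, camera_model, r gives the robot as it stands.
- The arm moves only by the shell command python3 -m inch 'ROWS' [FORCE]. ROWS is text: rows parted by semicolons, each of 7 numbers parted by spaces: the opening, from -1 (shut) to 1 (fully open), then the shift along the tool's x, y, z in m, then the turn, a rotation vector about the tool's x, y, z in rad. A call has 1 to 20 rows; each row shifts and turns the commanded pose from where the row before left it, along the tool's axes as they then stand; what a row does not reach is not made up. A row lasts 1/12 s, in which the tool goes at most 41.7 mm and 7.16 degrees, less where a joint would pass 70% of its speed; a pose out of reach is approached as far as the arm can. A call is refused whole if a number of a shift passes 0.0417 or a number of a turn 0.125, either way. A call with a gripper value outside its range is refused whole. The fingers move at their own pace and stop on an object; FORCE is the grip in N (left out, the last holds). Time passes only in rows, so rows that do not move let the fingers close. It gives the time, the measured TCP pose, the force, the opening and the grip force at its end, in the units of the state.
- get_state(): the state, without advancing time (a new reading comes with each control period).
- snapshot(name): name is "scene" or "top"; returns (picture, depth): 400x640x3 uint8, red, green, blue; 400x640 float32, m along the optical axis (not along the pixel's ray), 0 where there is no reading.
- camera_model(name): a dict with "intrinsics" (3x3 intrinsics, pixels), "view" (4x4, takes a point from world to camera coordinates). Camera axes: x right, y down, z forward; pixel columns grow to the right and rows downward; lengths in m; the calibration is good to about 2 mm. A picture is of the moment at which its call begins. camera_model takes no time and is no camera call.
- r.finish_job(): hands the job in; it is judged then, once.
The state is a dict: "clock": time; "q": joint angles; "qd": joint speeds; "joint_torque": joint torques, N m; "tool_pos": TCP position; "eef_rot": TCP orientation; "contact_force": force on the tool from outside, world axes, zero at the start; "moment": the same for the moment, N m; "opening": opening from 0.0 (shut) to 1.0 (fully open); "finger_force": force on a finger pad.
Only numpy, scipy, OpenCV 4.12 (cv2) and the standard library are available. Lean on these libraries where they do the work, as an engineer would, in place of code of your own. Each camera call takes 0.05 s, during which the arm holds its last target. There are 200 camera calls.

## Task

The lamp in the white instrument has to be logged before it is changed: turn the black lever handle on the lid a quarter turn to unlock it and swing the lid open until it stands about upright. Then take the hand scanner from its stand, aim it squarely at the square code on the lamp from about 10 cm and hold it steady there for two seconds, without touching the lamp. Put the scanner back in its stand as it was; leave the lid open and the other things where they are.

Things in the scene. Friction and masses are not known exactly. Their poses are not given: they have to be found in the camera images.
- lamp_module: White bench instrument, fixed, 220 mm deep (its x) by 280 mm wide (its y), 119 mm tall (123 at the lid). Origin at the centre of its underside; -x is its front with the display, facing roughly to the robot. Its left part (y from -47 to +137 mm) is an open-topped lamp compartment under the lid; its right part is closed.
- lid (a joint): White lid of the lamp compartment, a 4 mm plate 216 mm (x) by 185 mm (y), top face 123 mm above the bench, hinged along its left (+y) edge. Angle in rad: 0 shut, 1.57 upright, 1.9 fully open at its stop. It moves only when unlocked. Stiff hinge: the lid stays at any angle where it is left; 3 to 5 N at the lever swing it.
- lid_hinge (a point): Point on the lid's hinge axis, middle of the lid's left edge, 121 mm above the bench. The axis runs along the module's x. With the lid shut the lever's pivot lies 159 mm to the module's -y side of this point and the lever 42 mm above it; unlocked, the whole lever keeps this distance from the axis as the lid swings.
- latch (a joint): Black L-shaped lever handle of a quarter-turn cam latch near the lid's right edge. Angle in rad: 0 locked, lever pointing from its pivot to the module's +y (across the lid); it turns anticlockwise seen from above to a stop at 1.57, unlocked, lever pointing to -x (the front), parallel to the hinge. Starts at 0 to 0.2. Light friction. Locked, a tongue holds the lid.
- latch_grip (a point): Where to grip the lever from above: on its round bar (13 mm thick, 80 mm long), 48 mm from the pivot axis, 40 mm above the lid's top face. The stem (15 mm thick) is at the pivot, 27 mm from the lid's right edge. The bar can turn between the fingers as the lid swings. Bar to lid 33 mm clear: a finger opened wide there pushes the lid.
- lamp: Black lamp cartridge with aluminium fins, fixed inside the lamp compartment, 60 mm wide; its top reaches about 110 mm above the bench. Origin at the centre of its base. Where it sits in the compartment varies.
- lamp_label: White square label, 42 mm, with a black square code, on the sloped face of the lamp cartridge. Origin at the label's centre, about 93 mm above the bench; its z axis points squarely out of the label, up and to the module's front, 40 degrees from vertical.
- scanner: White pistol-shaped hand scanner, 0.2 kg, nose down in its stand. Origin at the centre of its window, at the nose tip; it reads along its -z (down in the stand), by itself, a code 60 to 170 mm from the window, within 20 mm of the line of sight, seen within 23 degrees of squarely. Black nose 50 mm (x) by 46 mm (y), z = 0 to 30 mm.
- scanner_grip (a point): Where to grip the scanner's head from above: on its line of sight, 85 mm behind the window (above it in the stand). Head 46 mm (scanner's x) by 42 mm (y, grip across this), from 26 to 116 mm behind the window. The handle, 30 mm wide, leaves the head to the scanner's -x at 75 to 125 mm behind the window, out to 120 mm.
- stand: Grey scanner stand, fixed, base 116 mm (x) by 96 mm (y), with an upright rectangular pocket for the scanner's nose, 55.5 mm (x) by 51.5 mm (y), 30 mm deep, with a flared mouth above it, up to 54 mm over the bench. Origin at the centre of its underside. The seated scanner has the stand's x and y directions, handle to -x.
- stand_seat (a point): Centre of the pocket's floor, 12 mm above the bench: where the scanner's origin is when it is seated.
- beaker: Clear glass beaker, 55 mm wide, 70 mm tall; origin at its base. Bystander.
- reagent: Clear reagent bottle with stopper, 61 mm wide, 123 mm tall; origin at its base. Bystander.
- screwdriver: Screwdriver with yellow handle, 149 mm long, lying near the front edge; origin under its middle. Bystander.
- petri: Petri dish, 60 mm wide, 16 mm tall; origin at its base. Bystander.

How it is judged:
By the outcome, as a careful person would: the job done as asked, in the order asked, and still so for the second after the job is handed in, with the robot touching nothing.
It also fails if it takes over 67 s, if anything falls off the work surface, if the arm or the gripper's body presses on something with over 40 N, if the wrist force passes 120 N, or if a joint passes its speed limit or range.

## Working session

There is one attempt and no reset: what is moved stays moved. The work goes in short steps, Python scripts to look and compute and a shell command to move; the robot and the scene stay as the last step left them, time stands still between calls to the robot, and variables do not carry over. Pictures are saved under pics/ and viewed, at most 10 in all, crops included, and the job is handed in when it is done.

```bash
ls; mkdir -p pics
cat > h.py <<'E'
import numpy as np,cv2
from scipy.spatial.transform import Rotation as R
from plant import get_state,snapshot,camera_model,r
def shot(n,name):
    p,d=snapshot(n); cv2.imwrite(f'pics/{name}.png',p[:,:,::-1]); np.savez(f'pics/{name}.npz',p=p,d=d,n=n); return p,d
def load(name):
    z=np.load(f'pics/{name}.npz'); return z['p'],z['d'],str(z['n'])
def cloud(name):
    p,d,n=load(name); m=camera_model(n); K=np.array(m['intrinsics']);V=np.linalg.inv(np.array(m['view']))
    v,u=np.mgrid[:400,:640]; c=np.stack([(u-K[0,2])/K[0,0]*d,(v-K[1,2])/K[1,1]*d,d],-1)
    w=c@V[:3,:3].T+V[:3,3]; w[d==0]=np.nan; return w
def proj(n,P):
    m=camera_model(n);K=np.array(m['intrinsics']);V=np.array(m['view']);c=V[:3,:3]@np.array(P)+V[:3,3];return (K@c/c[2])[:2]
def go(pos,rot=None):
    s=get_state(); T=R.from_quat(s['eef_rot']); d=T.inv().apply(np.array(pos)-s['tool_pos'])
    print('shift tool',d.round(4)); 
    if rot is not None: print('turn tool',(T.inv()*rot).as_rotvec().round(4))
E
python3 - <<'E'
from h import *
shot('scene','s0');shot('top','t0')
s=get_state();print(s); print(R.from_quat(s['eef_rot']).as_matrix().round(3))
for n in('scene','top'):
    m=camera_model(n);print(m, np.linalg.inv(np.array(m['view']))[:3,3])
E
```

```text
pics
{'clock': 0.1, 'q': array([ 1.16181663,  0.68986569, -0.19450212,  1.56624117,  0.15732398,
        0.90251819, -0.21509712]), 'qd': array([-0.00096502, -0.00278487, -0.00045096, -0.0032023 , -0.00024966,
        0.0007065 ,  0.00117613]), 'joint_torque': array([-2.62851878e-03, -5.28497493e+01, -1.27147414e+00, -1.53837901e+01,
       -5.25936310e-02,  1.95313973e-03, -2.56464563e-05]), 'tool_pos': array([ 0.26749222, -0.56425338,  0.24901096]), 'eef_rot': array([ 9.75584051e-01,  2.19624878e-01, -2.55445447e-04, -7.79480185e-04]), 'contact_force': array([-0.9390987 , -0.16949224, -0.55871181]), 'moment': array([0.00192869, 0.05418849, 0.014624  ]), 'finger_force': 0.0, 'opening': 0.9984240051755365}
[[ 0.904  0.429 -0.001]
 [ 0.429 -0.904  0.001]
 [-0.    -0.002 -1.   ]]
{'intrinsics': array([[450.54899338,   0.        , 319.05722346],
       [  0.        , 450.54899338, 198.39572292],
       [  0.        ,   0.        ,   1.        ]]), 'view': array([[-0.5603272 , -0.82817163, -0.01285212,  0.31073697],
       [-0.59587775,  0.41384147, -0.68823321,  0.39303814],
       [ 0.57529396, -0.3779775 , -0.72537568,  0.99402639],
       [ 0.        ,  0.        ,  0.        ,  1.        ]])} [-0.16354032  0.47040767  0.99553809]
{'intrinsics': array([[368.41410012,   0.        , 322.9878121 ],
       [  0.        , 368.41410012, 203.8141435 ],
       [  0.        ,   0.        ,   1.        ]]), 'view': array([[-0.01532723, -0.99954765,  0.02587604, -0.01613309],
       [-0.98672795,  0.01093649, -0.16201344,  0.56839637],
       [ 0.16165716, -0.02801583, -0.98644923,  1.04121696],
       [ 0.        ,  0.        ,  0.        ,  1.        ]])} [0.39228514 0.00682851 1.11961298]
```

View pics/s0.png

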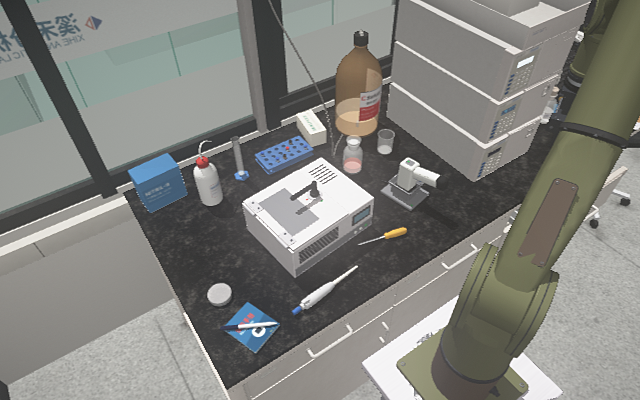

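View pics/t0.png

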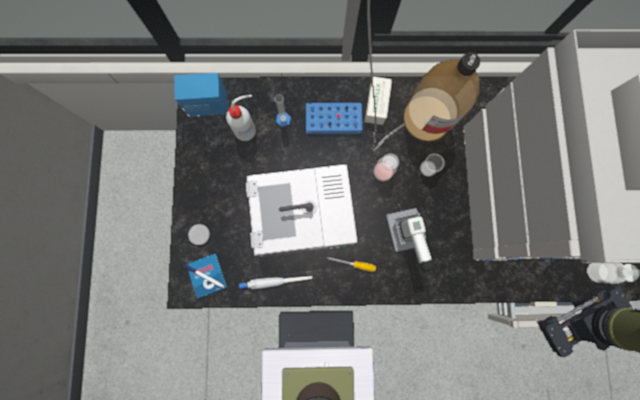

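The scene picture shows the instrument in the middle and the scanner to its right. In the top picture the instrument spans (248-356, 166-252), its lever runs from the pivot at about (309,207) to (282,209), and the scanner head is at about (413,228) with its handle toward (425,258). Next I'll get metric positions.

Run:
```python
from h import *
w=cloud('t0');p,_,_=load('t0')
v,u=np.mgrid[:400,:640]
def rect(m):
    q=w[m][:,:2]; q=q[np.isfinite(q).all(1)]; r_=cv2.minAreaRect((q*1000).astype(np.float32)); print(len(q),r_, cv2.boxPoints(r_).round().tolist())
z=w[...,2]
reg=(u>235)&(u<370)&(v>155)&(v<262)
print('inst');rect(reg&(z>.11)&(z<.13)); print(np.nanmedian(z[reg&(z>.11)&(z<.13)]))
m=reg&(z>.15);q=w[m];print('lever',len(q));rect(m);print(np.nanmax(z[reg]),np.nanmedian(z[m]))
reg=(u>380)&(u<440)&(v>200)&(v<275)
for a,b in((.005,.02),(.03,.06),(.11,.125),(.125,.16)):
    m=reg&(z>a)&(z<b);print('scan',a,b);rect(m) if m.sum()>5 else 0
print(np.nanmax(z[reg]))
big=lambda im,x,y,k,s:cv2.resize(im[y:y+k*3//4,x:x+k],None,fx=s,fy=s,interpolation=cv2.INTER_CUBIC)
A=big(p,245,160,120,4);B=big(p,365,195,93,4)
c=np.zeros((360,860,3),np.uint8);c[:A.shape[0],:480]=A;c[:B.shape[0],484:484+372]=B
cv2.imwrite('pics/c0.png',cv2.resize(c[:,:,::-1],(800,335)))
```

```text
inst
7843 ((545.3814697265625, 42.67156982421875), (220.2786865234375, 284.4606018066406), 6.27655029296875) [[420.0, 172.0], [451.0, -111.0], [670.0, -87.0], [639.0, 196.0]]
0.12148789627292977
lever 167
167 ((542.9615478515625, 54.38872528076172), (14.090027809143066, 87.1534652709961), 7.3239850997924805) [[530.0, 97.0], [542.0, 10.0], [556.0, 12.0], [544.0, 99.0]]
0.17423773317519464 0.1678268856054006
scan 0.005 0.02
485 ((474.6540222167969, -289.5538330078125), (209.67593383789062, 172.36097717285156), 2.432523488998413) [[366.0, -208.0], [374.0, -380.0], [583.0, -371.0], [576.0, -199.0]]
scan 0.03 0.06
303 ((493.67083740234375, -273.19122314453125), (80.83842468261719, 76.45979309082031), 12.111905097961426) [[446.0, -244.0], [462.0, -319.0], [541.0, -302.0], [525.0, -227.0]]
scan 0.11 0.125
214 ((443.520263671875, -285.557861328125), (148.78802490234375, 41.962440490722656), 14.21513557434082) [[366.0, -283.0], [377.0, -324.0], [521.0, -288.0], [510.0, -247.0]]
scan 0.125 0.16
498 ((442.52593994140625, -281.6058349609375), (145.13259887695312, 39.19908142089844), 9.902019500732422) [[368.0, -275.0], [374.0, -313.0], [517.0, -288.0], [511.0, -250.0]]
0.14144264737341772
```

View pics/c0.png

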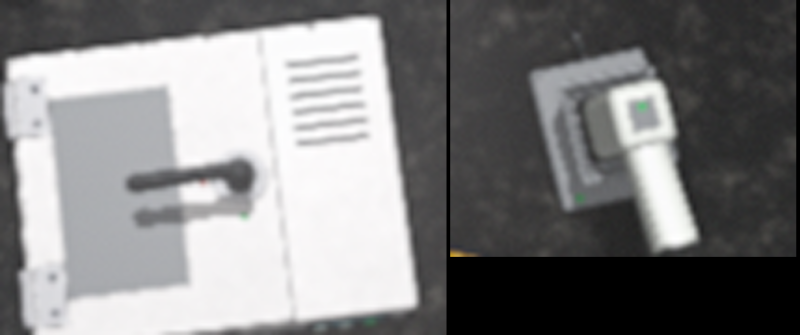

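The latch is at about 0.03 rad and the module yaw is about 6.3°. First I'll move above the lever.

```bash
python3 -m inch '1 .0259 -.0226 0 0 0 0;1 .0259 -.0226 0 0 0 0;1 .0259 -.0226 0 0 0 0;1 .0259 -.0226 0 0 0 0;1 .0259 -.0226 0 0 0 0;1 .0259 -.0226 0 0 0 0;1 .0259 -.0226 0 0 0 0;1 .0259 -.0226 0 0 0 0;1 .0259 -.0226 0 0 0 0;1 .0259 -.0226 0 0 0 0;1 .0259 -.0226 0 0 0 0;1 .0259 -.0226 0 0 0 0;1 .0259 -.0226 0 0 0 0;1 .0259 -.0226 0 0 0 0;1 .0259 -.0226 0 0 0 0;1 .0259 -.0226 0 0 0 0;1 .0259 -.0226 0 0 0 0;1 .0259 -.0226 0 0 0 0;1 .0259 -.0226 0 0 0 0;1 .0259 -.0226 0 0 0 0'
python3 -m inch '0 0 0 0 0 0 -.115;0 0 0 0 0 0 -.115;0 0 0 0 0 0 -.115;0 0 0 0 0 0 -.115;0 0 0 0 0 0 -.115;0 0 0 0 0 0 -.115;0 0 0 0 0 0 -.115;0 0 0 0 0 0 -.115;0 0 0 0 0 0 -.115;0 0 0 0 0 0 -.115;0 0 0 0 0 0 -.114;0 0 0 0 0 0 0'
python3 - <<'E'
from h import *
s=get_state();print(s['q'].round(3))
shot('scene','s1')
a=np.radians(7.85);Y=np.array([np.cos(a),np.sin(a),0]);Z=np.array([0,0,-1.]);X=np.cross(Y,Z)
go([.5415,.066,.155],R.from_matrix(np.stack([X,Y,Z],1)))
w=cloud('s1')
v,u=np.mgrid[:400,:640]; m=(w[...,2]>.158)&(w[...,2]<.18)&(abs(w[...,0]-.545)<.03)&(w[...,1]>0)&(w[...,1]<.11)
q=w[m];print(len(q)); r_=cv2.minAreaRect((q[:,:2]*1000).astype(np.float32));print(r_,cv2.boxPoints(r_).round().tolist(),np.percentile(q[:,2],95))
E
```

```text
clock: 1.77
tool_pos: [0.5423, 0.0673, 0.2494]
eef_rot: [0.976, 0.22, -0.0, 0.0]
contact_force: [-0.4, -0.6, 0.3]
opening: 1.003
finger_force: 0.0
clock: 2.77
tool_pos: [0.5419, 0.0654, 0.2493]
eef_rot: [0.656, 0.754, -0.0, -0.0]
contact_force: [-0.2, -0.3, -0.8]
opening: 0.498
finger_force: 0.0
[ 0.097  0.619 -0.496  1.796  0.385  0.825 -0.449]
shift tool [ 0.0006 -0.0002  0.0943]
turn tool [-0.0009 -0.0004 -0.0035]
160
((540.3026123046875, 54.83824920654297), (14.707039833068848, 84.41129302978516), 8.248980522155762) [[527.0, 96.0], [539.0, 12.0], [554.0, 14.0], [542.0, 98.0]] 0.17170793560547934
```

Both views agree, so I'll descend and grip lightly.

```bash
python3 -m inch '0 0 0 .0235 0 0 0;0 0 0 .0235 0 0 0;0 0 0 .0235 0 0 0;0 0 0 .0235 0 0 0;0 0 0 0 0 0 0;-1 0 0 0 0 0 0;-1 0 0 0 0 0 0;-1 0 0 0 0 0 0;-1 0 0 0 0 0 0;-1 0 0 0 0 0 0;-1 0 0 0 0 0 0' 15
```

```text
clock: 3.73
tool_pos: [0.5422, 0.0658, 0.1566]
eef_rot: [0.658, 0.753, 0.0, 0.0]
contact_force: [-2.3, -0.1, 4.3]
opening: 0.136
finger_force: 14.9
```

```bash
python3 -m inch '-1 -.0003 -.0055 0 0 0 -.115;-1 -.0003 -.0055 0 0 0 -.115;-1 -.0003 -.0055 0 0 0 -.115;-1 -.0003 -.0055 0 0 0 -.115;-1 -.0003 -.0055 0 0 0 -.115;-1 -.0003 -.0055 0 0 0 -.115;-1 -.0003 -.0055 0 0 0 -.115;-1 -.0003 -.0055 0 0 0 -.115;-1 -.0003 -.0055 0 0 0 -.115;-1 -.0003 -.0055 0 0 0 -.115;-1 -.0003 -.0055 0 0 0 -.115;-1 -.0003 -.0055 0 0 0 -.115;-1 -.0003 -.0055 0 0 0 -.115;-1 0 -.0028 0 0 0 -.06;-1 0 0 0 0 0 0'
python3 - <<'E'
from h import *
s=get_state();print(s['q'].round(3),s['contact_force'],s['moment']); M=R.from_quat(s['eef_rot']).as_matrix();print(M.round(3))
E
```

```text
clock: 4.98
tool_pos: [0.5004, 0.0135, 0.1565]
eef_rot: [-0.061, 0.998, 0.001, 0.0]
contact_force: [-2.7, 1.7, 8.4]
opening: 0.134
finger_force: 14.8
[ 0.367  0.799 -0.821  2.006  0.887  0.741  0.683] [-2.70257203  1.66676288  8.36703555] [0.40721931 0.55553559 0.01904665]
[[-0.992 -0.123  0.   ]
 [-0.123  0.992  0.002]
 [-0.     0.002 -1.   ]]
```

```bash
python3 -c "
import numpy as np
a=np.radians(np.linspace(0,92,21))+np.arctan2(.042,.159);R=.1645
y=-R*np.cos(a);z=R*np.sin(a)
print(';'.join('-1 -.0002 %.4f %.4f 0 0 0'%(p,-q) for p,q in zip(np.diff(y),np.diff(z))))"
```

```text
-1 -.0002 0.0039 -0.0126 0 0 0;-1 -.0002 0.0049 -0.0123 0 0 0;-1 -.0002 0.0058 -0.0118 0 0 0;-1 -.0002 0.0068 -0.0113 0 0 0;-1 -.0002 0.0077 -0.0107 0 0 0;-1 -.0002 0.0085 -0.0101 0 0 0;-1 -.0002 0.0093 -0.0094 0 0 0;-1 -.0002 0.0100 -0.0086 0 0 0;-1 -.0002 0.0107 -0.0078 0 0 0;-1 -.0002 0.0113 -0.0069 0 0 0;-1 -.0002 0.0118 -0.0060 0 0 0;-1 -.0002 0.0122 -0.0050 0 0 0;-1 -.0002 0.0126 -0.0040 0 0 0;-1 -.0002 0.0129 -0.0030 0 0 0;-1 -.0002 0.0131 -0.0020 0 0 0;-1 -.0002 0.0132 -0.0009 0 0 0;-1 -.0002 0.0132 0.0002 0 0 0;-1 -.0002 0.0131 0.0012 0 0 0;-1 -.0002 0.0130 0.0023 0 0 0;-1 -.0002 0.0128 0.0033 0 0 0
```

```bash
python3 -m inch '-1 -.0002 .0039 -.0126 0 0 0;-1 -.0002 .0049 -.0123 0 0 0;-1 -.0002 .0058 -.0118 0 0 0;-1 -.0002 .0068 -.0113 0 0 0;-1 -.0002 .0077 -.0107 0 0 0;-1 -.0002 .0085 -.0101 0 0 0' 20
```

```text
clock: 5.48
tool_pos: [0.4965, 0.0502, 0.2247]
eef_rot: [-0.06, 0.998, -0.0, -0.001]
contact_force: [-1.0, 1.8, -8.4]
opening: 0.129
finger_force: 20.7
```

```bash
python3 -m inch '-1 -.0002 .0093 -.0094 0 0 0;-1 -.0002 .0100 -.0086 0 0 0;-1 -.0002 .0107 -.0078 0 0 0;-1 -.0002 .0113 -.0069 0 0 0;-1 -.0002 .0118 -.0060 0 0 0;-1 -.0002 .0122 -.0050 0 0 0;-1 -.0002 .0126 -.0040 0 0 0;-1 -.0002 .0129 -.0030 0 0 0;-1 -.0002 .0131 -.0020 0 0 0;-1 -.0002 .0132 -.0009 0 0 0;-1 -.0002 .0132 .0002 0 0 0;-1 -.0002 .0131 .0012 0 0 0;-1 -.0002 .0130 .0023 0 0 0;-1 -.0002 .0128 .0033 0 0 0;-1 0 0 0 0 0 0;-1 0 0 0 0 0 0'
python3 - <<'E'
from h import *
shot('scene','s2'); s=get_state();print(s['q'].round(3))
E
```

```text
clock: 6.82
tool_pos: [0.4795, 0.22, 0.2715]
eef_rot: [-0.061, 0.998, 0.001, -0.0]
contact_force: [-4.5, -0.6, -4.4]
opening: 0.132
finger_force: 20.3
[ 0.033  0.671 -0.935  1.811  0.639  0.993  0.525]
```

View pics/s2.png

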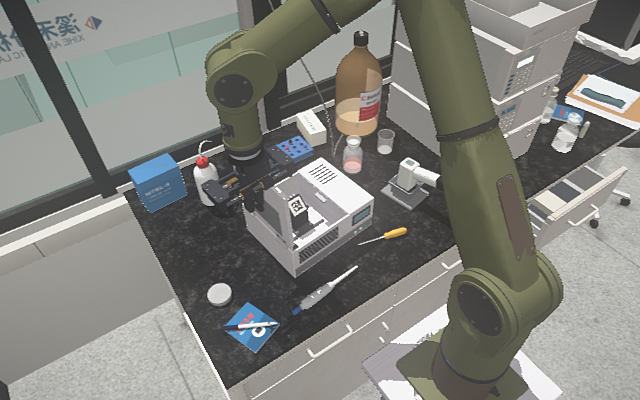

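The lid is upright and the label shows at about (297,206). I'll release with a small opening and back off upward.

```bash
python3 -m inch '-.35 0 0 0 0 0 0;-.35 0 0 0 0 0 0;-.35 0 0 0 0 0 0;-.35 0 0 0 0 0 0;-.35 0 0 -.02 0 0 0;-.35 0 0 -.03 0 0 0;-.35 0 0 -.03 0 0 0;-.35 0 0 -.03 0 0 0;-.35 0 0 0 0 0 0'
python3 - <<'E'
from h import *
shot('scene','s3');p,d=shot('top','t3')
w=cloud('s3');q=w[(w[...,2]>.14)&(w[...,2]<.29)&(abs(w[...,0]-.53)<.12)&(w[...,1]>.1)&(w[...,1]<.2)]
c=q.mean(0);U,S,V=np.linalg.svd(q-c,full_matrices=False);print('lid',c,V[2],len(q))
a=cv2.resize(load('s3')[0][165:265,235:385],(795,530),interpolation=cv2.INTER_CUBIC);cv2.imwrite('pics/c3.png',a[:,:,::-1])
E
```

```text
clock: 7.62
tool_pos: [0.4821, 0.2211, 0.3871]
eef_rot: [-0.06, 0.998, 0.003, 0.005]
contact_force: [0.7, 0.4, 0.8]
opening: 0.324
finger_force: 0.0
lid [0.49811193 0.17701088 0.22092865] [ 0.1150574  -0.99327096  0.01321352] 1616
```

View pics/c3.png

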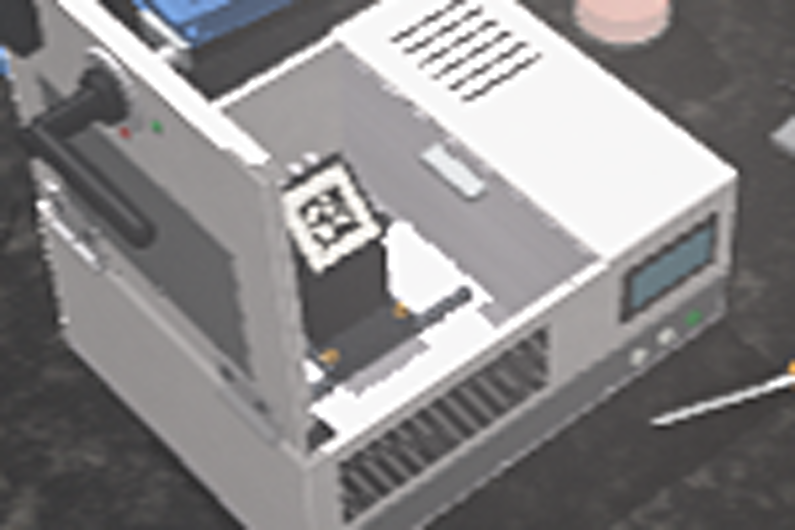

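Run:
```python
from h import *
w=cloud('s3')
poly=(np.array([[287,197],[337,160],[383,232],[320,272]])/5.3+[235,165])
c0=poly.mean(0);m=np.zeros((400,640),np.uint8);cv2.fillPoly(m,[np.round((poly-c0)*.8+c0).astype(np.int32)],1)
q=w[m>0];q=q[np.isfinite(q).all(1)];c=np.median(q,0);q=q[np.linalg.norm(q-c,axis=1)<.03];c=q.mean(0);V=np.linalg.svd(q-c)[2][2];V*=np.sign(V[2])
print('label',c,'n',V,np.degrees(np.arccos(V[2])),'yaw',np.degrees(np.arctan2(-V[1],-V[0])),'px',w[int(c0[1]),int(c0[0])])
for n in('t3','s3'):
    W=cloud(n)
    for a,b in((.03,.06),(.09,.16)):
        q=W[(W[...,2]>a)&(W[...,2]<b)&(W[...,0]>.35)&(W[...,0]<.58)&(W[...,1]<-.2)&(W[...,1]>-.35)]
        r_=cv2.minAreaRect((q[:,:2]*1000).astype(np.float32));print(n,a,len(q),np.round(r_[0]),np.round(r_[1]),r_[2],cv2.boxPoints(r_).round().tolist())
        if a>.05:
            for x in np.arange(.36,.53,.015):
                y=q[abs(q[:,0]-x)<.0075]; 
                if len(y)>3: print(round(x,3),np.percentile(y[:,1],[2,98]).round(4),y[:,1].mean().round(4),np.percentile(y[:,2],[5,95]).round(3))
p=load('t3')[0]; a=cv2.resize(p[200:275,375:475],(800,600),interpolation=cv2.INTER_CUBIC);cv2.imwrite('pics/c4.png',a[:,:,::-1])
```

```text
label [0.56356513 0.06309444 0.09269524] n [-0.65200852 -0.12666956  0.74755582] 41.62090311246295 yaw 10.994237247354828 px [0.56422333 0.06441347 0.09521117]
t3 0.03 307 [ 494. -273.] [81. 77.] 11.874588012695312 [[446.0, -244.0], [462.0, -320.0], [541.0, -303.0], [526.0, -227.0]]
t3 0.09 764 [ 443. -284.] [148.  43.] 12.734728813171387 [[366.0, -280.0], [376.0, -321.0], [520.0, -289.0], [511.0, -247.0]]
0.375 [-0.3076 -0.281 ] -0.2919 [0.119 0.139]
0.39 [-0.308  -0.2788] -0.2914 [0.12 0.14]
0.405 [-0.3048 -0.2761] -0.2891 [0.118 0.138]
0.42 [-0.3015 -0.2725] -0.2843 [0.113 0.133]
0.435 [-0.298 -0.27 ] -0.2824 [0.114 0.132]
0.45 [-0.2945 -0.2665] -0.2782 [0.108 0.128]
0.465 [-0.2919 -0.2572] -0.2739 [0.101 0.127]
0.48 [-0.2935 -0.2543] -0.2709 [0.099 0.13 ]
0.495 [-0.2928 -0.2503] -0.2686 [0.102 0.131]
0.51 [-0.2885 -0.2502] -0.2684 [0.104 0.13 ]
s3 0.03 341 [ 492. -272.] [82. 75.] 11.725255012512207 [[444.0, -244.0], [459.0, -316.0], [539.0, -300.0], [524.0, -227.0]]
s3 0.09 759 [ 442. -286.] [148.  46.] 14.097868919372559 [[364.0, -282.0], [376.0, -326.0], [519.0, -290.0], [508.0, -246.0]]
0.375 [-0.3054 -0.282 ] -0.292 [0.111 0.139]
0.39 [-0.3063 -0.2778] -0.2865 [0.109 0.14 ]
0.405 [-0.3053 -0.2738] -0.2839 [0.107 0.136]
0.42 [-0.2995 -0.271 ] -0.2808 [0.105 0.134]
0.435 [-0.2954 -0.2684] -0.2775 [0.103 0.13 ]
0.45 [-0.2938 -0.2659] -0.274 [0.099 0.127]
0.465 [-0.29   -0.2571] -0.2694 [0.096 0.126]
0.48 [-0.2919 -0.2532] -0.2661 [0.094 0.13 ]
0.495 [-0.2916 -0.2496] -0.2624 [0.093 0.131]
0.51 [-0.2888 -0.2495] -0.2648 [0.1  0.13]
```

View pics/c4.png

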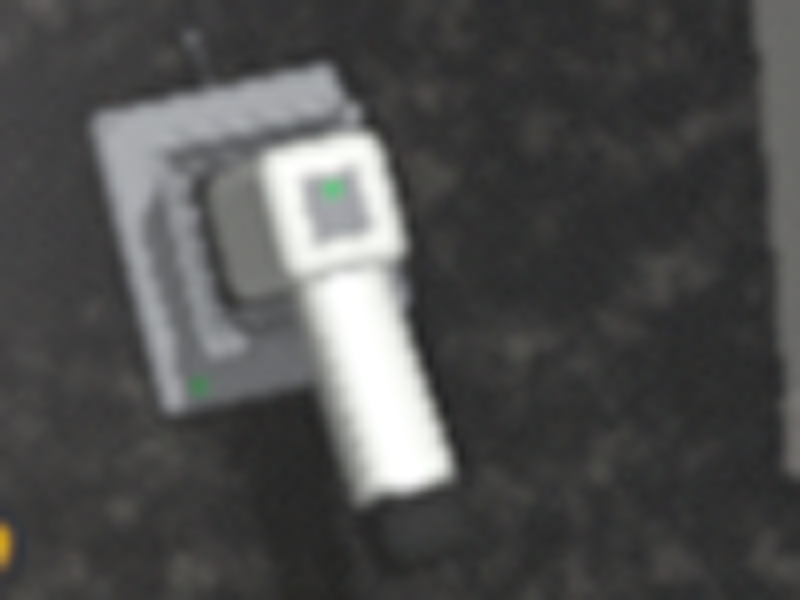

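The label centre is at about (0.564, 0.064, 0.094). The scanner axis is at about (0.493, -0.273) with a yaw of about 12.2°. Now I'll move above the scanner and turn.

```bash
python3 -m inch '0 .0031 -.0307 0 0 0 0;0 .0031 -.0307 0 0 0 0;0 .0031 -.0307 0 0 0 0;0 .0031 -.0307 0 0 0 0;0 .0031 -.0307 0 0 0 0;0 .0031 -.0307 0 0 0 0;0 .0031 -.0307 0 0 0 0;0 .0031 -.0307 0 0 0 0;0 .0031 -.0307 0 0 0 0;0 .0031 -.0307 0 0 0 0;0 .0031 -.0307 0 0 0 0;0 .0031 -.0307 0 0 0 0;0 .0031 -.0307 0 0 0 0;0 .0031 -.0307 0 0 0 0;0 .0031 -.0307 0 0 0 0;0 .0031 -.0307 0 0 0 0' 25
python3 -m inch '1 0 0 .01 0 0 .12;1 0 0 .01 0 0 .12;1 0 0 .01 0 0 .12;1 0 0 .01 0 0 .12;1 0 0 .01 0 0 .12;1 0 0 .01 0 0 .12;1 0 0 .01 0 0 .12;1 0 0 .01 0 0 .12;1 0 0 .01 0 0 .12;1 0 0 .01 0 0 .12;1 0 0 0 0 0 .12;1 0 0 0 0 0 .12;1 0 0 0 0 0 .12;1 0 0 0 0 0 .12;1 0 0 0 0 0 .12;1 0 0 0 0 0 .12;1 0 0 0 0 0 .12;1 0 0 0 0 0 .12;1 0 0 0 0 0 .12;1 0 0 0 0 0 .12'
python3 -m inch '1 0 0 0 0 0 .12;1 0 0 0 0 0 .12;1 0 0 0 0 0 .12;1 0 0 0 0 0 .12;1 0 0 0 0 0 .12;1 0 0 0 0 0 .054;1 0 0 0 0 0 0'
python3 - <<'E'
from h import *
s=get_state();print(s['q'].round(3))
a=np.radians(-77.8);Y=np.array([np.cos(a),np.sin(a),0]);Z=np.array([0,0,-1.]);X=np.cross(Y,Z)
go([.493,-.273,.089],R.from_matrix(np.stack([X,Y,Z],1)))
E
```

```text
clock: 9.05
tool_pos: [0.4888, -0.2772, 0.3797]
eef_rot: [-0.06, 0.998, 0.0, -0.001]
contact_force: [0.3, 0.1, -0.0]
opening: 0.499
finger_force: 0.0
clock: 10.72
tool_pos: [0.4888, -0.2753, 0.2798]
eef_rot: [0.91, 0.415, -0.001, -0.001]
contact_force: [-0.7, 0.1, 0.7]
opening: 1.001
finger_force: 0.0
clock: 11.3
tool_pos: [0.4889, -0.2752, 0.2799]
eef_rot: [0.995, 0.103, -0.001, -0.0]
contact_force: [0.2, -0.2, -0.1]
opening: 1.002
finger_force: 0.0
[ 0.517  0.566 -0.142  1.725  0.102  0.86  -1.035]
shift tool [ 0.0049 -0.0012  0.1909]
turn tool [-0.0005  0.0023 -0.0066]
```

```bash
python3 -m inch '1 .0049 -.0012 .0273 0 0 -.0066;1 0 0 .0273 0 0 0;1 0 0 .0273 0 0 0;1 0 0 .0273 0 0 0;1 0 0 .0273 0 0 0;1 0 0 .0273 0 0 0;1 0 0 .0273 0 0 0;1 0 0 0 0 0 0'
python3 -m inch '-1 0 0 0 0 0 0;-1 0 0 0 0 0 0;-1 0 0 0 0 0 0;-1 0 0 0 0 0 0;-1 0 0 0 0 0 0;-1 0 0 0 0 0 0;-1 0 0 0 0 0 0' 25
```

```text
clock: 11.97
tool_pos: [0.4906, -0.2714, 0.0849]
eef_rot: [0.994, 0.108, -0.004, -0.003]
contact_force: [-0.6, 0.1, -0.2]
opening: 0.998
finger_force: 0.0
clock: 12.55
tool_pos: [0.4945, -0.2732, 0.0906]
eef_rot: [0.994, 0.107, 0.0, 0.0]
contact_force: [-0.7, -0.1, 0.7]
opening: 0.494
finger_force: 0.0
```

```bash
python3 -m inch '-1 0 0 0 0 0 0;-1 0 0 0 0 0 0;-1 0 0 0 0 0 0;-1 0 0 0 0 0 0' 30
python3 - <<'E'
from h import *
s=get_state();print(s['clock'],s['tool_pos'],s['eef_rot'],R.from_quat(s['eef_rot']).as_matrix().round(4).tolist())
E
```

```text
clock: 12.88
tool_pos: [0.4945, -0.2732, 0.0906]
eef_rot: [0.994, 0.107, 0.0, 0.0]
contact_force: [-0.6, 1.2, 6.1]
opening: 0.472
finger_force: 30.0
12.8833 [ 0.49449135 -0.27321731  0.09055177] [9.94258903e-01 1.07000258e-01 3.09065203e-04 2.86910142e-04] [[0.9771, 0.2128, 0.0007], [0.2128, -0.9771, -0.0005], [0.0006, 0.0006, -1.0]]
```

Gripped. Now I'll lift it straight out, check the lift, and carry it over.

```bash
python3 -m inch '-1 0 0 -.01 0 0 0;-1 0 0 -.02 0 0 0;-1 0 0 -.03 0 0 0;-1 0 0 -.03 0 0 0;-1 0 0 -.03 0 0 0;-1 0 0 -.03 0 0 0;-1 0 0 -.03 0 0 0;-1 0 0 -.02 0 0 0;-1 0 0 0 0 0 0'
python3 -m inch '-1 .0021 -.0269 0 0 0 0;-1 .0021 -.0269 0 0 0 0;-1 .0021 -.0269 0 0 0 0;-1 .0021 -.0269 0 0 0 0;-1 .0021 -.0269 0 0 0 0;-1 .0021 -.0269 0 0 0 0;-1 .0021 -.0269 0 0 0 0;-1 .0021 -.0269 0 0 0 0;-1 .0021 -.0269 0 0 0 0;-1 .0021 -.0269 0 0 0 0;-1 .0021 -.0269 0 0 0 0;-1 .0021 -.0269 0 0 0 0'
python3 -m inch '-1 0 0 0 0 0 -.115;-1 0 0 0 0 0 -.115;-1 0 0 0 0 0 -.115;-1 0 0 0 0 0 -.115;-1 0 0 0 0 0 -.115;-1 0 0 0 0 0 -.115;-1 0 0 0 0 0 -.115;-1 0 0 0 0 0 -.115;-1 0 0 0 0 0 -.115;-1 0 0 0 0 0 -.115;-1 0 0 0 0 0 -.115;-1 0 0 0 0 0 -.115;-1 0 0 0 0 0 -.115'
python3 -m inch '-1 0 0 0 -.1163 0 0;-1 0 0 0 -.1163 0 0;-1 0 0 0 -.1163 0 0;-1 0 0 0 -.1163 0 0;-1 0 0 0 -.1163 0 0;-1 0 0 0 -.1163 0 0;-1 0 0 0 0 0 0'
cat > scan.py <<'E'
from h import *
s=get_state();print(s['q'].round(3))
c=np.array([.564,.064,.094]);y=np.radians(8);t=np.radians(40)
n=np.array([-np.sin(t)*np.cos(y),-np.sin(t)*np.sin(y),np.cos(t)]);X=np.array([-np.sin(y),np.cos(y),0])
go(c+.1786*n,R.from_matrix(np.stack([X,np.cross(-n,X),-n],1)))
E
python3 scan.py
```

```text
clock: 13.63
tool_pos: [0.4962, -0.2739, 0.2945]
eef_rot: [0.994, 0.107, 0.004, 0.002]
contact_force: [-0.2, -0.6, -3.5]
opening: 0.474
finger_force: 30.0
clock: 14.63
tool_pos: [0.4487, 0.0487, 0.2888]
eef_rot: [0.994, 0.107, -0.001, 0.0]
contact_force: [0.3, -0.0, -2.0]
opening: 0.475
finger_force: 30.0
clock: 15.72
tool_pos: [0.449, 0.0474, 0.2888]
eef_rot: [0.654, 0.756, -0.001, -0.001]
contact_force: [0.5, 0.1, -2.3]
opening: 0.47
finger_force: 30.0
clock: 16.3
tool_pos: [0.4555, 0.0298, 0.2881]
eef_rot: [0.647, 0.734, 0.135, 0.157]
contact_force: [-0.3, -0.2, -2.7]
opening: 0.472
finger_force: 30.0
[-0.013  0.315 -0.297  2.357  1.22   0.22  -1.321]
shift tool [ 0.0218 -0.0254  0.0502]
turn tool [-0.2849  0.0602  0.0078]
```

The tilt is hampered by the wrist singularity (q6 near 0). Rolling about the line of sight, which is free, makes room for joint 7 to go through it.

```bash
python3 -m inch '-1 0 0 0 0 0 -.115;-1 0 0 0 0 0 -.115;-1 0 0 0 0 0 -.115;-1 0 0 0 0 0 -.115;-1 0 0 0 0 0 -.115;-1 0 0 0 0 0 -.115;-1 0 0 0 0 0 -.115;-1 0 0 0 0 0 -.115;-1 0 0 0 0 0 -.115;-1 0 0 0 0 0 -.115;-1 0 0 0 0 0 0'
cat > scan.py <<'E'
from h import *
s=get_state();print(s['q'].round(3));M=R.from_quat(s['eef_rot']).as_matrix();print(M.round(3))
c=np.array([.564,.064,.094]);y=np.radians(8);t=np.radians(40)
n=np.array([-np.sin(t)*np.cos(y),-np.sin(t)*np.sin(y),np.cos(t)])
z=M[:,2];print('off deg',np.degrees(np.arccos(-z@n)))
win=s['tool_pos']+.0786*z; print('dist',(c-win)@z,'miss',np.linalg.norm((c-win)-((c-win)@z)*z))
rv=np.cross(M.T@z,M.T@-n);rv*=np.arcsin(np.linalg.norm(rv))/np.linalg.norm(rv)
print('min turn tool',rv.round(4)); go(c+.1786*n)
E
python3 scan.py
```

```text
clock: 17.22
tool_pos: [0.457, 0.0304, 0.2888]
eef_rot: [0.143, 0.968, 0.029, 0.205]
contact_force: [0.1, -0.3, -2.1]
opening: 0.476
finger_force: 30.0
[ 0.136  0.332 -0.499  2.346  1.264  0.296 -0.223]
[[-0.875  0.265  0.406]
 [ 0.289  0.957 -0.002]
 [-0.389  0.115 -0.914]]
off deg 16.615127221113905
dist 0.142737652515056 miss 0.03892578597848614
min turn tool [-0.1684 -0.2361 -0.    ]
shift tool [0.0335 0.0084 0.0502]
```

```bash
python3 -m inch '-1 0 0 0 -.028 -.039 0;-1 0 0 0 -.028 -.039 0;-1 0 0 0 -.028 -.039 0;-1 0 0 0 -.028 -.039 0;-1 0 0 0 -.028 -.039 0;-1 0 0 0 -.028 -.039 0;-1 0 0 0 0 0 0;-1 0 0 0 0 0 0' ; python3 scan.py
```

```text
clock: 17.88
tool_pos: [0.4575, 0.0262, 0.2878]
eef_rot: [0.135, 0.94, 0.074, 0.304]
contact_force: [1.5, 0.4, -1.6]
opening: 0.472
finger_force: 30.0
[ 0.366  0.411 -0.819  2.545  2.236  0.548 -1.194]
[[-0.78   0.208  0.591]
 [ 0.298  0.953  0.057]
 [-0.551  0.221 -0.805]]
off deg 3.8964204813055385
dist 0.14247953384316023 miss 0.03824479906936287
min turn tool [-0.0486 -0.0475 -0.    ]
shift tool [0.0435 0.0067 0.0429]
```

```bash
python3 -m inch '-1 .0087 .0013 .0086 0 0 0;-1 .0087 .0013 .0086 0 0 0;-1 .0087 .0013 .0086 0 0 0;-1 .0087 .0013 .0086 0 0 0;-1 .0087 .0013 .0086 0 0 0;-1 0 0 0 0 0 0;-1 0 0 0 0 0 0' ; python3 scan.py
```

```text
clock: 18.47
tool_pos: [0.4694, 0.0487, 0.2445]
eef_rot: [0.134, 0.942, 0.072, 0.298]
contact_force: [0.3, -0.1, -2.1]
opening: 0.474
finger_force: 30.0
[ 0.514  0.826 -1.47   2.557  1.841  1.159 -0.93 ]
[[-0.787  0.209  0.581]
 [ 0.295  0.954  0.055]
 [-0.543  0.215 -0.812]]
off deg 4.57947231365533
dist 0.09939993997932013 miss 0.011940453407289315
min turn tool [-0.0541 -0.0588 -0.    ]
shift tool [ 0.0223 -0.0076 -0.    ]
```

Run:
```python
from h import *
s=get_state();M=R.from_quat(s['eef_rot']).as_matrix();d=M.T@(np.array([.564,.064,.094])-s['tool_pos']);print(d, 'turn to aim',-d[1]/d[2],d[0]/d[2])
shot('scene','s5')
```

```text
[0.01175973 0.0020696  0.17799994] turn to aim -0.011626985206297926 0.06606590268725122
```

View pics/s5.png

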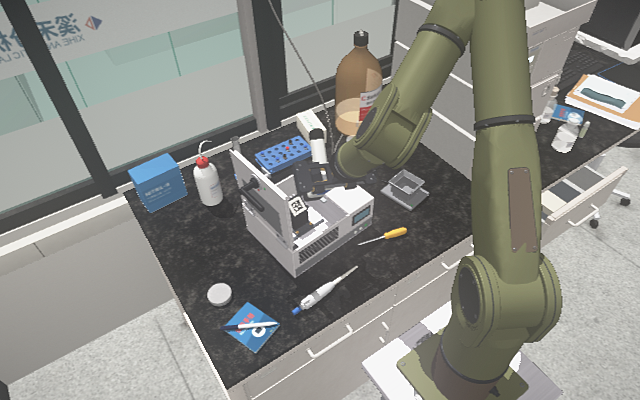

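The picture shows the scanner in hand above the lamp, handle up and forward near (317,148), with the lid upright and the label still visible at (297,206). A small turn centres the line of sight, then I'll hold for over 2 s.

```bash
python3 -m inch '-1 0 0 0 -.004 .022 0;-1 0 0 0 -.004 .022 0;-1 0 0 0 -.004 .022 0;-1 0 0 0 0 0 0;-1 0 0 0 0 0 0' ; python3 scan.py
```

```text
clock: 18.93
tool_pos: [0.47, 0.0475, 0.2467]
eef_rot: [0.13, 0.95, 0.081, 0.271]
contact_force: [0.8, -0.1, -3.1]
opening: 0.474
finger_force: 30.0
[ 0.583  0.806 -1.47   2.502  1.791  1.042 -0.81 ]
[[-0.82   0.202  0.536]
 [ 0.29   0.953  0.084]
 [-0.494  0.224 -0.84 ]]
off deg 7.168600345623057
dist 0.10140936849293514 miss 0.003193229258722995
min turn tool [-0.0426 -0.1176 -0.    ]
shift tool [ 0.0241 -0.0071  0.0028]
```

```bash
H='hold'; python3 -m inch '-1 0 0 0 0 0 0;-1 0 0 0 0 0 0;-1 0 0 0 0 0 0;-1 0 0 0 0 0 0;-1 0 0 0 0 0 0;-1 0 0 0 0 0 0;-1 0 0 0 0 0 0;-1 0 0 0 0 0 0;-1 0 0 0 0 0 0;-1 0 0 0 0 0 0;-1 0 0 0 0 0 0;-1 0 0 0 0 0 0;-1 0 0 0 0 0 0;-1 0 0 0 0 0 0;-1 0 0 0 0 0 0;-1 0 0 0 0 0 0;-1 0 0 0 0 0 0;-1 0 0 0 0 0 0;-1 0 0 0 0 0 0;-1 0 0 0 0 0 0'
python3 -m inch '-1 0 0 0 0 0 0;-1 0 0 0 0 0 0;-1 0 0 0 0 0 0;-1 0 0 0 0 0 0;-1 0 0 0 0 0 0;-1 0 0 0 0 0 0;-1 0 0 0 0 0 0;-1 0 0 0 0 0 0;-1 0 0 0 0 0 0;-1 0 0 0 0 0 0;-1 0 0 0 0 0 0;-1 0 0 0 0 0 0;-1 0 0 0 0 0 0;-1 0 0 0 0 0 0;-1 0 0 0 0 0 0;-1 0 0 0 0 0 0;-1 0 0 0 0 0 0;-1 0 0 0 0 0 0'; python3 scan.py
```

```text
clock: 20.6
tool_pos: [0.4697, 0.0477, 0.2454]
eef_rot: [0.13, 0.951, 0.082, 0.27]
contact_force: [-0.1, -0.6, -3.2]
opening: 0.47
finger_force: 30.0
clock: 22.1
tool_pos: [0.4697, 0.0477, 0.2453]
eef_rot: [0.13, 0.951, 0.082, 0.27]
contact_force: [0.1, -0.2, -2.1]
opening: 0.472
finger_force: 30.0
[ 0.583  0.81  -1.47   2.503  1.791  1.043 -0.81 ]
[[-0.821  0.202  0.534]
 [ 0.29   0.953  0.086]
 [-0.491  0.225 -0.841]]
off deg 7.312887218611163
dist 0.1004661174021505 miss 0.001690983894107399
min turn tool [-0.0415 -0.1207  0.    ]
shift tool [ 0.0231 -0.0069  0.0019]
```

The aim was steady for 3.2 s. Now I'll retreat up and away and compute the untilt.

```bash
python3 -m inch '-1 -.014 -.0051 -.0122 0 0 0;-1 -.014 -.0051 -.0122 0 0 0;-1 -.014 -.0051 -.0122 0 0 0;-1 -.014 -.0051 -.0122 0 0 0;-1 -.014 -.0051 -.0122 0 0 0;-1 0 0 0 0 0 0'
cat > up.py <<'E'
from h import *
s=get_state();print(s['q'].round(3));M=R.from_quat(s['eef_rot']).as_matrix();print(M.round(3))
z=np.array([0,0,1.]);d=M.T@[0,0,-1];rv=np.cross(z,d);k=np.linalg.norm(rv);print('turn',(rv/k*np.arcsin(k)).round(4))
print('y yaw',np.degrees(np.arctan2(M[1,1],M[0,1])))
go([.4945,-.2732,.0906])
E
python3 up.py
```

```text
clock: 22.6
tool_pos: [0.4913, -0.0042, 0.328]
eef_rot: [0.132, 0.95, 0.08, 0.272]
contact_force: [1.7, -0.1, -2.7]
opening: 0.473
finger_force: 30.0
[ 0.885  0.582 -1.461  2.317  1.516  0.693 -0.327]
[[-0.817  0.206  0.538]
 [ 0.294  0.952  0.081]
 [-0.496  0.224 -0.839]]
turn [ 0.2373  0.5245 -0.    ]
y yaw 77.78599540074167
shift tool [ 0.0361 -0.3088  0.179 ]
```

```bash
python3 -m inch '-1 0 0 0 .0475 .105 0;-1 0 0 0 .0475 .105 0;-1 0 0 0 .0475 .105 0;-1 0 0 0 .0475 .105 0;-1 0 0 0 .0475 .105 0;-1 0 0 0 0 0 0;-1 0 0 0 0 0 0'
python3 -m inch '-1 0 0 0 0 0 .1;-1 0 0 0 0 0 .1;-1 0 0 0 0 0 .1;-1 0 0 0 0 0 .1;-1 0 0 0 0 0 .1;-1 0 0 0 0 0 .1;-1 0 0 0 0 0 .1;-1 0 0 0 0 0 .1;-1 0 0 0 0 0 .1;-1 0 0 0 0 0 .1;-1 0 0 0 0 0 .1;-1 0 0 0 0 0 .1;-1 0 0 0 0 0 .1;-1 0 0 0 0 0 .1;-1 0 0 0 0 0 0'; python3 up.py
```

```text
clock: 23.18
tool_pos: [0.4911, -0.0041, 0.3232]
eef_rot: [0.137, 0.99, 0.006, 0.03]
contact_force: [1.3, 0.4, -2.8]
opening: 0.472
finger_force: 30.0
clock: 24.43
tool_pos: [0.4886, -0.0055, 0.3237]
eef_rot: [0.743, 0.668, 0.023, 0.02]
contact_force: [0.3, -0.1, -2.2]
opening: 0.475
finger_force: 30.0
[ 0.543  0.524 -0.98   1.892  0.561  0.955 -0.796]
[[ 0.106  0.992  0.061]
 [ 0.994 -0.106  0.   ]
 [ 0.007  0.061 -0.998]]
turn [ 0.0608 -0.0066  0.    ]
y yaw -6.112027351888195
shift tool [-0.2671  0.0201  0.233 ]
```

```bash
python3 -m inch '-1 0 0 0 .0608 -.0066 0;-1 0 0 0 0 0 .104;-1 0 0 0 0 0 .104;-1 0 0 0 0 0 .104;-1 0 0 0 0 0 .104;-1 0 0 0 0 0 .104;-1 0 0 0 0 0 .104;-1 0 0 0 0 0 .104;-1 0 0 0 0 0 .104;-1 0 0 0 0 0 .104;-1 0 0 0 0 0 .104;-1 0 0 0 0 0 .104;-1 0 0 0 0 0 .104;-1 0 0 0 0 0 0'; python3 up.py
```

```text
clock: 25.6
tool_pos: [0.4892, -0.0054, 0.3237]
eef_rot: [0.994, 0.109, -0.0, -0.0]
contact_force: [0.1, 0.2, -2.3]
opening: 0.475
finger_force: 30.0
[ 0.328  0.464 -0.623  1.848  0.329  0.935 -1.795]
[[ 0.976  0.217 -0.001]
 [ 0.217 -0.976  0.001]
 [-0.001 -0.001 -1.   ]]
turn [-0.001   0.0006  0.    ]
y yaw -77.49148538395285
shift tool [-0.0527  0.2628  0.2329]
```

```bash
python3 -m inch '-1 -.0053 .0263 .005 0 0 .004;-1 -.0053 .0263 .005 0 0 0;-1 -.0053 .0263 .01 0 0 0;-1 -.0053 .0263 .01 0 0 0;-1 -.0053 .0263 .01 0 0 0;-1 -.0053 .0263 .01 0 0 0;-1 -.0053 .0263 .01 0 0 0;-1 -.0053 .0263 .01 0 0 0;-1 -.0053 .0263 .01 0 0 0;-1 -.0053 .0263 .01 0 0 0;-1 0 0 0 0 0 0;-1 0 0 0 0 0 0'; python3 up.py
python3 - <<'E'
from h import *
shot('scene','s6');shot('top','t6')
cv2.imwrite('pics/c6.png',np.hstack([load('s6')[0][110:290,200:460],cv2.resize(load('t6')[0][140:290,230:470],(288,180))])[:,:,::-1])
E
```

```text
clock: 26.6
tool_pos: [0.4929, -0.2746, 0.2321]
eef_rot: [0.994, 0.107, -0.001, -0.002]
contact_force: [0.2, 0.7, -2.6]
opening: 0.474
finger_force: 30.0
[ 0.752  0.676 -0.552  1.757  0.452  0.841 -1.367]
[[ 0.977  0.213 -0.002]
 [ 0.213 -0.977  0.003]
 [-0.002 -0.003 -1.   ]]
turn [-0.0035  0.0017  0.    ]
y yaw -77.7235140903601
shift tool [ 0.0021 -0.0005  0.1415]
```

View pics/c6.png

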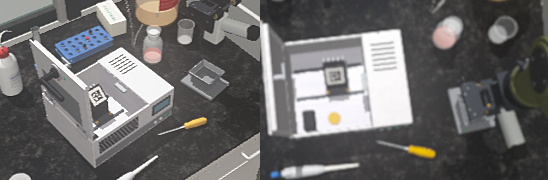

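Lid open, bystanders upright, and the scanner is above its stand. Now I'll lower it.

```bash
python3 -m inch '-1 .0021 -.0005 .022 -.0035 .0017 0;-1 0 0 .022 0 0 0;-1 0 0 .022 0 0 0;-1 0 0 .01 0 0 0;-1 0 0 0 0 0 0;-1 0 0 0 0 0 0'; python3 up.py
```

```text
clock: 27.2
tool_pos: [0.4973, -0.2711, 0.1581]
eef_rot: [0.994, 0.108, 0.001, 0.0]
contact_force: [-0.2, -0.3, -2.2]
opening: 0.475
finger_force: 30.0
[ 0.699  0.773 -0.481  1.823  0.541  0.677 -1.451]
[[ 0.977  0.214  0.003]
 [ 0.214 -0.977  0.   ]
 [ 0.003  0.001 -1.   ]]
turn [ 0.0005 -0.0028  0.    ]
y yaw -77.62543144419918
shift tool [-0.0034  0.0014  0.0675]
```

```bash
python3 -m inch '-1 -.0034 .0014 .01 0 -.0028 0;-1 0 0 .01 0 0 0;-1 0 0 .01 0 0 0;-1 0 0 0 0 0 0;-1 0 0 0 0 0 0'; python3 up.py
```

```text
clock: 27.62
tool_pos: [0.4933, -0.274, 0.1269]
eef_rot: [0.994, 0.107, -0.001, 0.0]
contact_force: [-0.1, -0.2, -2.2]
opening: 0.476
finger_force: 30.0
[ 0.684  0.817 -0.445  1.845  0.578  0.613 -1.48 ]
[[ 0.977  0.212 -0.002]
 [ 0.212 -0.977 -0.   ]
 [-0.002  0.    -1.   ]]
turn [ 0.      0.0018 -0.    ]
y yaw -77.75432137646135
shift tool [ 0.0014 -0.0006  0.0363]
```

```bash
python3 -m inch '-1 .0008 -.0003 .007 0 .0010 0;-1 0 0 .007 0 0 0;-1 0 0 .007 0 0 0;-1 0 0 .007 0 0 0;-1 0 0 .005 0 0 0;-1 0 0 .002 0 0 0;-1 0 0 0 0 0 0;-1 0 0 0 0 0 0'; python3 up.py
```

```text
clock: 28.28
tool_pos: [0.4946, -0.2738, 0.0925]
eef_rot: [0.994, 0.107, 0.0, 0.0]
contact_force: [0.4, 0.3, -2.1]
opening: 0.476
finger_force: 30.0
[ 0.657  0.868 -0.402  1.86   0.62   0.54  -1.517]
[[ 0.977  0.212  0.001]
 [ 0.212 -0.977 -0.001]
 [ 0.     0.001 -1.   ]]
turn [ 0.0009 -0.0005  0.    ]
y yaw -77.75573579036818
shift tool [-0.     -0.0006  0.0019]
```

Two more mm to seat, then release and rise.

```bash
python3 -m inch '-1 0 0 .002 0 0 0;-1 0 0 0 0 0 0;-1 0 0 0 0 0 0'
python3 -m inch '1 0 0 0 0 0 0;1 0 0 0 0 0 0;1 0 0 0 0 0 0;1 0 0 0 0 0 0;1 0 0 0 0 0 0;1 0 0 0 0 0 0;1 0 0 -.01 0 0 0;1 0 0 -.03 0 0 0;1 0 0 -.03 0 0 0;1 0 0 -.03 0 0 0;1 0 0 -.03 0 0 0;1 0 0 -.03 0 0 0;1 0 0 0 0 0 0;1 0 -.02 0 0 0 0;1 0 -.04 0 0 0 0;1 0 -.04 0 0 0 0;1 0 -.04 0 0 0 0;1 0 0 0 0 0 0'
python3 - <<'E'
from h import *
shot('scene','s7');shot('top','t7')
for n in('t7','s7'):
    W=cloud(n);q=W[(W[...,2]>.09)&(W[...,2]<.16)&(W[...,0]>.35)&(W[...,0]<.58)&(W[...,1]<-.2)&(W[...,1]>-.35)]
    r_=cv2.minAreaRect((q[:,:2]*1000).astype(np.float32));print(n,len(q),r_,np.percentile(q[:,2],98))
w=cloud('s7');q=w[(w[...,2]>.14)&(w[...,2]<.29)&(abs(w[...,0]-.53)<.12)&(w[...,1]>.1)&(w[...,1]<.2)];print(np.linalg.svd(q-q.mean(0))[2][2] if len(q)<3000 else 0)
cv2.imwrite('pics/c7.png',np.hstack([load('s7')[0][110:290,200:460],cv2.resize(load('t7')[0][140:290,230:470],(288,180))])[:,:,::-1])
E
```

```text
clock: 28.53
tool_pos: [0.4946, -0.2739, 0.0907]
eef_rot: [0.994, 0.107, 0.0, 0.001]
contact_force: [0.4, -0.3, -2.5]
opening: 0.474
finger_force: 30.0
clock: 30.03
tool_pos: [0.4632, -0.1283, 0.2513]
eef_rot: [0.994, 0.113, 0.0, -0.002]
contact_force: [0.1, 0.5, -0.8]
opening: 1.001
finger_force: 0.0Traceback (most recent call last):
  File "<stdin>", line 5, in <module>
    return _quantile_unchecked(
        a, q, axis, out, overwrite_input, method, keepdims, weights)
    return _ureduce(a,
                    func=_quantile_ureduce_func,
    ...<5 lines>...
                    overwrite_input=overwrite_input,
                    method=method)
    r = func(a, **kwargs)
    result = _quantile(arr,
                       quantiles=q,
    ...<2 lines>...
                       out=out,
                       weights=wgt)
    slices_having_nans = np.isnan(arr[-1, ...])
                                  ~~~^^^^^^^^^
IndexError: index -1 is out of bounds for axis 0 with size 0
```

Run:
```python
from h import *
W=cloud('s7');q=W[(W[...,2]>.09)&(W[...,2]<.16)&(W[...,0]>.35)&(W[...,0]<.58)&(W[...,1]<-.2)&(W[...,1]>-.35)];print(len(q))
if len(q)>50: print(cv2.minAreaRect((q[:,:2]*1000).astype(np.float32)),np.percentile(q[:,2],98))
cv2.imwrite('pics/c7.png',np.hstack([load('s7')[0][110:290,200:460],cv2.resize(load('t7')[0][140:290,230:470],(288,180))])[:,:,::-1])
```

```text
759
((442.3653564453125, -287.8217468261719), (148.0589599609375, 47.33735656738281), 15.150376319885254) 0.13880656535668318
```

View pics/c7.png

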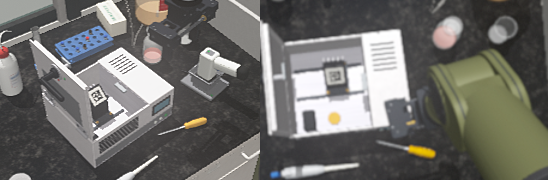

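The picture shows the scanner seated as before, with its depth points matching the original (same count, centre within 2 mm). The lid is upright, the bystanders are in place and the robot is clear of everything.

```bash
python3 -c "
from plant import r
print(r.finish_job())"
```

```text
the job is handed in; nothing more can be done
None
```

The job is handed in at about 30 s: the lid is unlocked and standing upright, the scanner was held on the lamp code for 3.2 s from about 10 cm (about 7° off square), and it is back in its stand as it was, though no read confirmation was available to me.

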